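# Put the check weights away after the balance check

### The job

The balance check is finished: take the tower of four steel disc weights off the balance pan and put each weight away in its own wooden block, lying flat in the well made for its diameter. Lower each weight into place without dropping it, never put a weight down on the bench, and do not lean on the balance.

Things in the scene. Friction and masses are not known exactly. Their poses are not given: they have to be found in the camera images.
- balance: white bench balance, 175 x 156 mm, fixed, display towards the robot. Round dark-grey pan 112 mm across, its top 75 mm above the bench; the rest is below 63 mm. Origin on the bench under the pan's centre, x away from the display, z up. Near it: a computer 0.2 m high (left; x > 0.57, y > 0.21), a printer behind (x > 0.75), an instrument 0.8 m high (right; x > 0.49, y < -0.36): mind these when reaching in.
- weight_500_center (a point): 500 g weight: plain solid polished-steel disc, 60 mm in diameter and 22.4 mm high, the largest, bottom one of the tower. The point is its centre, half-way up; z along its axis. The weights only lie on one another, the wider below the narrower, nothing joins them; a weight may lie a few mm off the centre of what carries it.
- block_500: dark-brown wooden storage block of the 500 g weight, 92 x 92 mm, 18 mm high, standing firmly on the bench, with one round well in the middle of its top: 68 mm in diameter (74 mm at its bevelled mouth), 7 mm deep, with a flat floor lined in blue, 11 mm above the bench. Origin in the middle of its underside; z up. Its weight is 60 mm in diameter and, standing in the well, rises 15.4 mm above the block. The next larger weight does not enter this well.
- weight_200_center (a point): 200 g weight: plain solid polished-steel disc, 44 mm in diameter and 16.6 mm high, the second from the bottom. The point is its centre, half-way up; z along its axis. The weights only lie on one another, the wider below the narrower, nothing joins them; a weight may lie a few mm off the centre of what carries it.
- block_200: dark-brown wooden storage block of the 200 g weight, 76 x 76 mm, 18 mm high, standing firmly on the bench, with one round well in the middle of its top: 52 mm in diameter (58 mm at its bevelled mouth), 7 mm deep, with a flat floor lined in blue, 11 mm above the bench. Origin in the middle of its underside; z up. Its weight is 44 mm in diameter and, standing in the well, rises 9.6 mm above the block. The next larger weight does not enter this well.
- weight_100_center (a point): 100 g weight: plain solid polished-steel disc, 32 mm in diameter and 15.7 mm high, the third from the bottom. The point is its centre, half-way up; z along its axis. The weights only lie on one another, the wider below the narrower, nothing joins them; a weight may lie a few mm off the centre of what carries it.
- block_100: dark-brown wooden storage block of the 100 g weight, 64 x 64 mm, 18 mm high, standing firmly on the bench, with one round well in the middle of its top: 40 mm in diameter (46 mm at its bevelled mouth), 7 mm deep, with a flat floor lined in blue, 11 mm above the bench. Origin in the middle of its underside; z up. Its weight is 32 mm in diameter and, standing in the well, rises 8.7 mm above the block. The next larger weight does not enter this well.
- weight_50_center (a point): 50 g weight: plain solid polished-steel disc, 22 mm in diameter and 16.6 mm high, the smallest, on top of the tower. The point is its centre, half-way up; z along its axis. The weights only lie on one another, the wider below the narrower, nothing joins them; a weight may lie a few mm off the centre of what carries it.
- block_50: dark-brown wooden storage block of the 50 g weight, 54 x 54 mm, 18 mm high, standing firmly on the bench, with one round well in the middle of its top: 30 mm in diameter (36 mm at its bevelled mouth), 7 mm deep, with a flat floor lined in blue, 11 mm above the bench. Origin in the middle of its underside; z up. Its weight is 22 mm in diameter and, standing in the well, rises 9.6 mm above the block. The next larger weight does not enter this well.
Not all that is in view belongs to the job. What is shaped like the block_100 but purple is not meant.

How it is judged:
By the outcome, as a careful person would: the job done as asked, in the order asked, and still so for the second after the job is handed in, with the robot touching nothing.
It also fails if it takes over 115 s, if anything falls off the work surface, if the arm or the gripper's body presses on something with over 40 N, if the wrist force passes 120 N, or if a joint passes its speed limit or range.

### The arm

A 7-joint arm with a two-finger parallel gripper is mounted at the origin on a cart in front of the work surface, level with it; the furniture and walls round the work are solid. World frame = base frame: x ahead of the robot, y to its left, z up, the work surface at z = 0. Lengths are in m, angles in rad, forces in N, time in s.
With the tool pointing down it reaches from about 0.4 to 0.9 m from the base axis. Payload 5.6 kg.
Tool frame: the origin (TCP) lies midway between the tips of the shut fingers; the grasp point (between the pads) lies 19 mm behind it; z points along the fingers, y is the line along which they close (so a half turn about z gives the same grasp; the last joint's range is limited). The gripper opens to 92 mm and grips with 3 to 60 N. Pads are 20 mm wide; open, the fingers measure 128 mm over their backs; the gripper's body (75 mm by 189 mm) begins 69 mm behind the grasp point.
Start: joints at [1.139, 0.468, -0.012, 1.603, 0.006, 1.071, -0.056], TCP at [0.246, -0.602, 0.215] pointing down, gripper open.
Joint ranges: [-2.53, 2.53], [-0.31, 2.02], [-1.57, 1.55], [0.28, 2.44], [-1.29, 4.43], [0.15, 1.84], [-2.92, 2.92]. Speed limits (rad/s): [2.57, 2.57, 3.14, 3.14, 3.14, 3.14, 3.14].

### API

Orientations are given as a 3x3 rotation matrix whose columns are the frame's x, y, z axes.
In Python, from station import env, effector, solver, viewer, workorder, search_frame, tip_of gives the robot as it stands. Calls block until the motion is done:
- env.reach(position, orientation): joint-space move of the TCP to a pose.
- env.movel(position, frame=None, rate=0.15): straight line of the TCP; frame=None keeps the orientation; rate is the mean speed in m/s.
- env.goto_joints(angles): joint-space move.
- effector.release() and effector.grasp(squeeze=None): open the fingers fully, or close them until they stop; squeeze is the grip in N (None keeps the last).
- env.pause(seconds).
- solver.inverse_kinematics(position, orientation): joint angles nearest the present ones, or None.
- env.sense(): the state.
- viewer.read_camera(name): name is "scene" or "top" or "wrist"; returns (picture, depth): 400x640x3 uint8, red, green, blue; 400x640 float32, m along the optical axis (not along the pixel's ray), 0 where there is no reading.
- viewer.camera_info(name): a dict with "intrinsics" (3x3 intrinsics, pixels), "dist_coeffs" ([k1, k2, p1, p2, k3] as OpenCV has them; the pictures are not rectified), "eye" and "rotation" of the camera in the world; the wrist camera has in their place "T_tool_cam" (4x4, takes a point from camera to tool coordinates, whose origin is the TCP and whose axes are the flange's). Camera axes: x right, y up, looking along -z (the intrinsics and any distortion apply to the point x, -y, -z); pixel columns grow to the right and rows downward; lengths in m; the calibration is good to about 2 mm. A picture is of the moment at which its call begins: read the wrist's pose just before it. camera_info takes no time and is no camera call.
A pose or a line that the arm cannot do raises env.PlanningError and nothing moves.
- workorder.finish_job(): hands the job in; it is judged then, once.
Trained networks look in the newest picture that a camera, given by its name, has taken for a name from the list of things; names that differ only in an ending like _2 or _b are one class to them, and where a whole thing is asked for, a point or a joint stands for the part that bears it (a point fixed in the world has none). Each returns a list of dicts, best first, with "score" (0 to 1); they miss things now and then, are a little off and sometimes report something else, mostly with a low value. They report only what shows in the picture. A call takes as long as a camera call. They do not tell look-alikes from the thing itself.
- search_frame(camera, name): "at" ([x, y, z] in m, in world coordinates, good to about 4 mm: the middle of the surface that is visible of it).
- tip_of(camera, name): "at" ([x, y, z] in m, in world coordinates, good to about 4 mm: a listed point, or the origin of a listed thing).
The state is a dict: "t": time; "joint_positions": joint angles; "joint_velocities": joint speeds; "tau": joint torques, N m; "ee_pos": TCP position; "tcp_rot": TCP orientation; "wrist_force": force on the tool from outside, world axes, zero at the start; "moment": the same for the moment, N m; "gripper_width": finger opening in m; "grasp_force": force on a finger pad.
Only numpy, scipy, OpenCV 4.12 (cv2) and the standard library are available. Lean on these libraries where they do the work, as an engineer would, in place of code of your own. Each camera call takes 0.05 s, during which the arm holds its last target. There are 200 camera calls.

## Working session

There is one attempt and no reset: what is moved stays moved. The work goes in short steps, each a Python script; the robot and the scene stay as the last script left them, time stands still between calls to the robot, and variables do not carry over. Pictures are saved under pics/ and viewed, at most 14 in all, crops included, and the job is handed in when it is done.

```bash
mkdir -p pics; ls
python3 - <<'E'
from station import *
import cv2, numpy as np
for c in ("scene","top"):
    p,d=viewer.read_camera(c); cv2.imwrite(f"pics/{c}0.png",p[:,:,::-1])
    i=viewer.camera_info(c); print(c,np.round(i["eye"],3).tolist(),np.round(i["rotation"],3).tolist(),np.round(i["intrinsics"],1).tolist(),i["dist_coeffs"])
    for n in ["balance","block_500","block_200","block_100","block_50","weight_500_center","weight_200_center","weight_100_center","weight_50_center"]:
        print(n,[(round(r["score"],2),np.round(r["at"],3).tolist()) for r in tip_of(c,n)][:4])
print(np.round(viewer.camera_info("wrist")["T_tool_cam"],3).tolist()); s=env.sense(); print(s["t"],s["gripper_width"],np.round(s["tcp_rot"],2).tolist())
E
```

```text
pics
scene [0.245, 0.524, 0.809] [[-0.87, 0.382, -0.313], [-0.494, -0.654, 0.573], [0.014, 0.652, 0.758]] [[365.2, 0.0, 318.2], [0.0, 365.2, 198.4], [0.0, 0.0, 1.0]] [0.02753024 0.         0.         0.         0.        ]
balance [(0.61, [0.632, 0.078, -0.002])]
block_500 [(0.81, [0.663, -0.08, 0.003]), (0.66, [0.431, 0.246, 0.003]), (0.63, [0.445, 0.076, 0.0]), (0.55, [0.488, -0.265, 0.003])]
block_200 [(0.81, [0.663, -0.08, 0.003]), (0.66, [0.431, 0.246, 0.003]), (0.63, [0.445, 0.076, 0.0]), (0.55, [0.488, -0.265, 0.003])]
block_100 [(0.81, [0.663, -0.08, 0.003]), (0.66, [0.431, 0.246, 0.003]), (0.63, [0.445, 0.076, 0.0]), (0.55, [0.488, -0.265, 0.003])]
block_50 [(0.81, [0.663, -0.08, 0.003]), (0.66, [0.431, 0.246, 0.003]), (0.63, [0.445, 0.076, 0.0]), (0.55, [0.488, -0.265, 0.003])]
weight_500_center [(0.48, [0.623, 0.066, 0.086])]
weight_200_center [(0.67, [0.624, 0.064, 0.107]), (0.46, [0.428, -0.075, -0.001])]
weight_100_center [(0.67, [0.625, 0.071, 0.121])]
weight_50_center [(0.45, [0.628, 0.068, 0.136])]
top [0.439, -0.004, 1.127] [[0.021, 0.996, -0.084], [-1.0, 0.02, -0.0
[... 475 characters left out ...]
8, [0.422, 0.246, -0.0]), (0.87, [0.445, 0.072, 0.0]), (0.81, [0.495, -0.265, 0.001]), (0.8, [0.664, -0.079, -0.003])]
block_50 [(0.88, [0.422, 0.246, -0.0]), (0.87, [0.445, 0.072, 0.0]), (0.81, [0.495, -0.265, 0.001]), (0.8, [0.664, -0.079, -0.003])]
weight_500_center [(0.68, [0.625, 0.069, 0.089])]
weight_200_center [(0.46, [0.626, 0.07, 0.1])]
weight_100_center [(0.51, [0.623, 0.07, 0.123])]
weight_50_center [(0.72, [0.434, -0.068, -0.001]), (0.45, [0.632, 0.078, -0.001]), (0.41, [0.623, 0.07, 0.14])]
[[0.001, 0.97, 0.245, 0.069], [1.0, -0.001, -0.0, 0.0], [0.0, 0.245, -0.97, -0.17], [0.0, 0.0, 0.0, 1.0]]
1.0 0.09224255985647933 [[0.93, 0.38, -0.0], [0.38, -0.93, -0.0], [-0.0, 0.0, -1.0]]
```

View pics/top0.png

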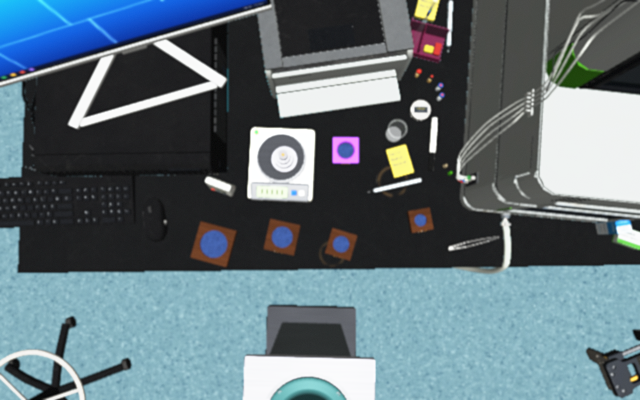

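View pics/scene0.png

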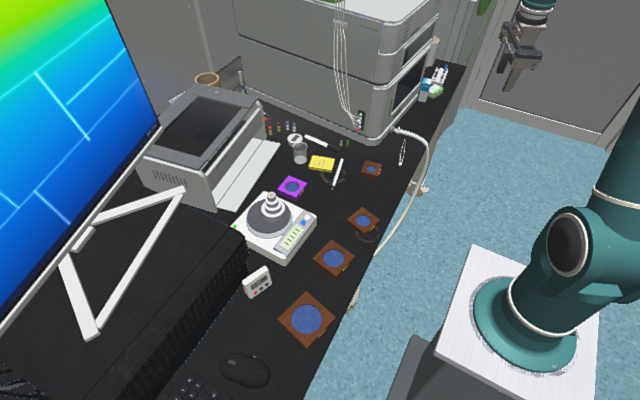

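The top view shows the tower at (283,157). The brown blocks are at (213,243), (282,237), (341,244) and (421,220), in falling size: 500, 200, 100, 50. The look-alike for block_100 is the purple block at (346,150), which is excluded because block_100 is the brown one at (341,244). Cups and rings at (397,130) and (420,110) could pass for weights, but the tower stands on the pan.

```bash
cat > h.py <<'E'
from station import *
import cv2, numpy as np
def cam(c):
    i=viewer.camera_info(c)
    if c=="wrist":
        s=env.sense(); T=np.eye(4); T[:3,:3]=s["tcp_rot"]; T[:3,3]=s["ee_pos"]; T=T@np.array(i["T_tool_cam"]); e,R=T[:3,3],T[:3,:3]
    else: e,R=np.array(i["eye"]),np.array(i["rotation"])
    return np.array(i["intrinsics"]),np.array(i["dist_coeffs"]),e,R
def at_z(C,px,z):
    K,D,e,R=C; q=cv2.undistortPoints(np.array(px,float).reshape(-1,1,2),K,D)[:,0]
    r=np.c_[q[:,0],-q[:,1],-np.ones(len(q))]@R.T
    return e+r*((z-e[2])/r[:,2])[:,None]
def proj(C,P):
    K,D,e,R=C; p=(np.atleast_2d(P)-e)@R; p=p*[1,-1,-1]
    return cv2.projectPoints(p,np.zeros(3),np.zeros(3),K,D)[0][:,0]
def shot(c,fn=None):
    C=cam(c); p,d=viewer.read_camera(c)
    if fn: cv2.imwrite(f"pics/{fn}.png",p[:,:,::-1])
    return C,p,d
def wells(C,p,z=0.011):
    h=cv2.cvtColor(p,cv2.COLOR_RGB2HSV); m=cv2.inRange(h,(100,90,60),(128,255,255))
    cs,_=cv2.findContours(m,cv2.RETR_EXTERNAL,cv2.CHAIN_APPROX_NONE); out=[]
    for c in cs:
        if cv2.contourArea(c)<60: continue
        w=at_z(C,c[:,0],z)[:,:2].astype(np.float32); (x,y),(a,b),_=cv2.minAreaRect(w)
        if .02<a<.09 and .02<b<.09 and .3<x<.75:
            (x,y),(a,b),_=cv2.fitEllipse(w); out.append((x,y,a,b))
    return np.round(out,4).tolist()
DOWN=np.array([[1,0,0],[0,-1,0],[0,0,-1.]])
E
python3 - <<'E'
from h import *
for c in("top","scene"):
    C,p,d=shot(c); print(c,*wells(C,p),sep="\n")
    if c=="top":
        a=p[120:270,180:450]; a=cv2.resize(a,None,fx=2.9,fy=2.9,interpolation=cv2.INTER_CUBIC); cv2.imwrite("pics/crop.png",a[:,:,::-1])
env.reach([0.40,-0.25,0.35],DOWN)
env.reach([0.55,0.07,0.30],DOWN)
C,p,d=shot("wrist","w1"); print(env.sense()["t"],wells(C,p),proj(C,[.625,.07,.146]))
E
```

```text
top
[0.4294, -0.0704, 0.0368, 0.037]
[0.4225, 0.2444, 0.0641, 0.0642]
[0.4438, 0.0754, 0.0481, 0.0491]
[0.4877, -0.758, 0.0301, 0.0659]
[0.493, -0.2661, 0.026, 0.027]
[0.664, -0.0782, 0.0357, 0.0361]
scene
[0.4231, 0.2426, 0.063, 0.0647]
[0.444, 0.0736, 0.0467, 0.0483]
[0.4302, -0.0725, 0.0334, 0.0363]
[0.6648, -0.0796, 0.0327, 0.036]
4.0 [[0.4436, 0.0747, 0.048, 0.0493], [0.4934, -0.268, 0.0254, 0.0276], [0.665, -0.079, 0.0371, 0.0385]] [[315.72193625 119.76757593]]
```

View pics/crop.png

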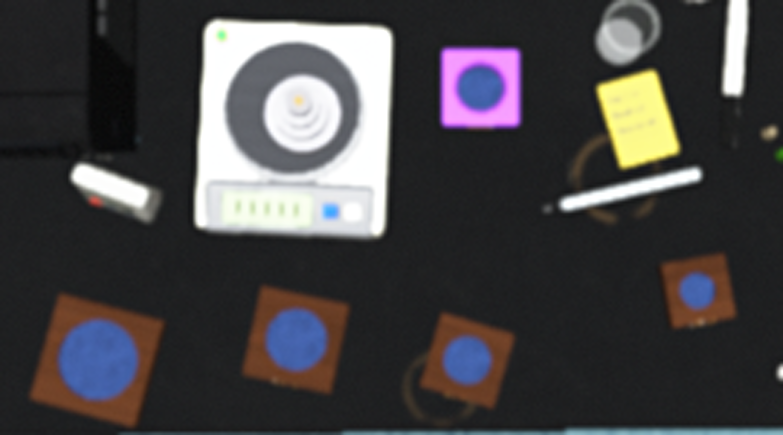

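View pics/w1.png

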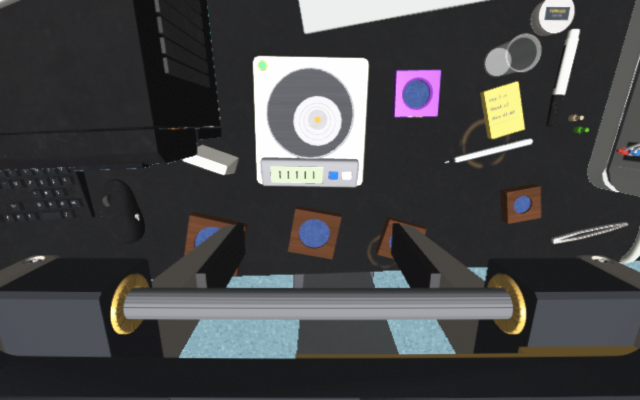

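The crop confirms four brown blocks plus the purple look-alike, which stays out. In the wrist view the tower's top weight, with a gold dot, is at (318,120). The well centres agree across the cameras to about 2 mm. Next is a close look at the tower.

Run:
```python
from h import *
env.movel([0.585,0.07,0.25],DOWN)
C,p,d=shot("wrist"); print(env.sense()["t"],env.sense()["ee_pos"])
ctr=proj(C,[.622,.068,.12])[0]; print(ctr); u,v=int(ctr[0]),int(ctr[1])
y0=max(v-75,0);x0=u-100
a=p[y0:y0+150,x0:x0+200]; cv2.imwrite("pics/w2.png",cv2.resize(a,None,fx=4,fy=4,interpolation=cv2.INTER_CUBIC)[:,:,::-1]); print(x0,y0)
np.savez("w2.npz",p=p,d=d,e=C[2],R=C[3])
```

```text
4.6083 [0.58507381 0.07000381 0.25078436]
[319.46117626 157.35181574]
219 82
```

View pics/w2.png

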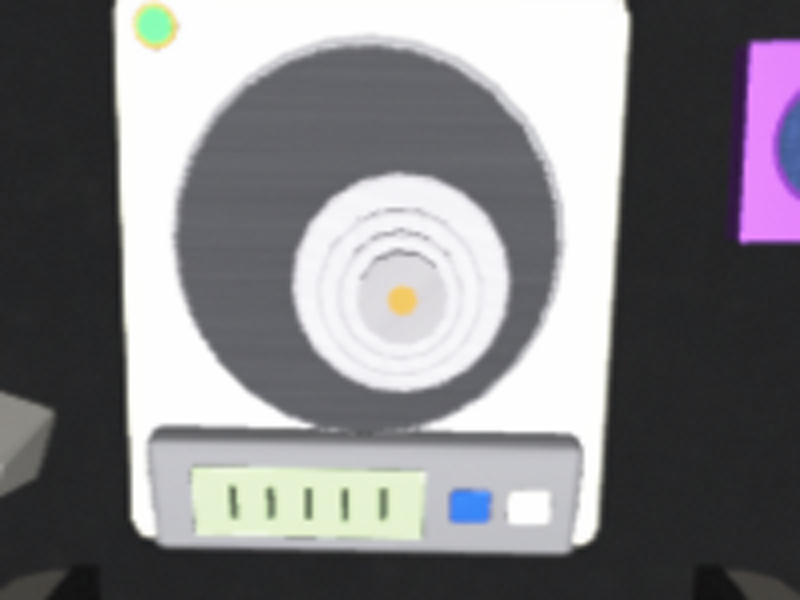

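The crop shows the tower off-centre on the pan. The top-face centres in the crop are 50 g (402,299), 100 g about (402,297), 200 g about (400,291) and 500 g (401,282).

Run:
```python
from h import *
w=np.load("w2.npz"); i=viewer.camera_info("wrist"); C=(np.array(i["intrinsics"]),np.array(i["dist_coeffs"]),w["e"],w["R"])
o=lambda u,v:[219+(u+.5)/4-.5,82+(v+.5)/4-.5]
for n,z,l,r,t,b in (("50",.1463,358,446,252,346),("100",.1297,340,465,232,362),("200",.114,318,483,208,375),("500",.0974,293,509,173,391),("pan",.075,176,560,42,434)):
    L=at_z(C,[o(l,(t+b)/2),o(r,(t+b)/2),o((l+r)/2,t),o((l+r)/2,b)],z)
    print(n,"y",L[:2,1].mean().round(4),"dy",abs(L[0,1]-L[1,1]).round(4),"x",L[2:,0].mean().round(4),"dx",abs(L[2,0]-L[3,0]).round(4))
print(at_z(C,[o(402,300)],.1463))
```

```text
50 y 0.0685 dy 0.0206 x 0.6256 dx 0.0219
100 y 0.0683 dy 0.031 x 0.6243 dx 0.0321
200 y 0.0687 dy 0.0431 x 0.624 dx 0.0434
500 y 0.0685 dy 0.0594 x 0.6246 dx 0.0595
pan y 0.0781 dy 0.112 x 0.6338 dx 0.1126
[[0.62551329 0.06845758 0.1463    ]]
```

```bash
cat >> h.py <<'E'
ROT=np.array([[0,1,0],[1,0,0],[0,0,-1.]])
W={"50":(.6255,.0685,.1297,.4932,-.2672,15),"100":(.6245,.0684,.114,.4298,-.0714,20),"200":(.624,.0687,.0974,.4438,.0747,25),"500":(.6246,.0685,.075,.4226,.2436,35)}
UP=.0083
def st(m):
    s=env.sense(); print(m,"t%.1f w%.4f g%.1f"%(s["t"],s["gripper_width"],s["grasp_force"]),"F",np.round(s["wrist_force"],1),"p",np.round(s["ee_pos"],4)); return s
def pick(n):
    x,y,z,_,_,q=W[n]
    env.reach([x,y,.24],DOWN); env.movel([x,y,z+UP+.03],DOWN,.2); env.movel([x,y,z+UP],DOWN,.05)
    st("at"); effector.grasp(q); st("grip"); env.movel([x,y,z+UP+.02],DOWN,.05); env.movel([x,y,.25],DOWN,.2); return st("lift")
def place(n,R=DOWN):
    _,_,_,x,y,_=W[n]; z=.011+UP
    env.reach([x,y,.20],R); env.movel([x,y,z+.025],R,.2); s0=st("above"); env.movel([x,y,z+.002],R,.04)
    h=z+.001
    while h>z-.0009:
        env.movel([x,y,h],R,.02); env.pause(.1); s=env.sense()
        if s["wrist_force"][2]-s0["wrist_force"][2]>1.5: break
        h-=.0005
    st("down h-z=%.4f"%(h-z)); effector.release(); st("rel"); env.movel([x,y,z+.03],R,.06); env.movel([x,y,.22],R,.2); st("up")
E
python3 - <<'E'
from h import *
pick("50");
E
```

```text
at t6.2 w0.0918 g0.0 F [-0.4  0.3 -0.8] p [0.6256 0.0686 0.138 ]
grip t7.2 w0.0212 g15.0 F [-0.  -0.4 -0.4] p [0.6255 0.0685 0.138 ]
lift t8.4 w0.0210 g15.0 F [ 0.4  0.2 -1. ] p [0.6248 0.0682 0.2489]
```

Run:
```python
from h import *
env.reach([.52,-.1,.25],DOWN)
q=solver.inverse_kinematics([.4932,-.2672,.2],ROT); print(q)
place("50",ROT)
env.movel([.4932,-.31,.24],ROT)
C,p,d=shot("wrist","w3"); print(proj(C,[.4932,-.2672,.0276]))
```

```text
[ 0.90891547  0.408267   -0.59525797  1.8083638   0.26674946  1.00569998
  0.20750914]
above t11.7 w0.0211 g15.0 F [-0.2 -0.4 -0.3] p [ 0.4942 -0.2673  0.0453]
down h-z=-0.0005 t13.8 w0.0210 g15.0 F [-1.6  1.3  5.5] p [ 0.4932 -0.2672  0.0192]
rel t14.9 w0.0917 g0.0 F [ 0.3 -0.3 -0.1] p [ 0.4932 -0.2672  0.0188]
up t16.6 w0.0922 g0.0 F [-0.4 -0.5 -1. ] p [ 0.4923 -0.267   0.2187]
[[317.43092539 146.07538358]]
```

View pics/w3.png

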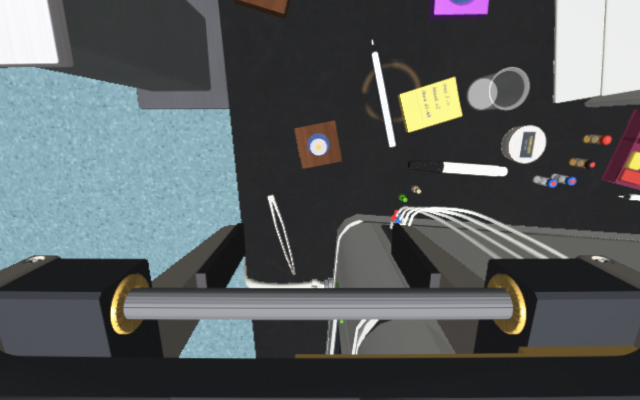

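The 50 g weight sits centred in its well at (318,146). On to the 100 g, with a look at the tower first to catch any shift.

```bash
cat > look.py <<'E'
from h import *
def look(fn):
    env.reach([.585,.07,.25],DOWN); C,p,d=shot("wrist"); np.savez("w.npz",p=p,e=C[2],R=C[3])
    cv2.imwrite(f"pics/{fn}.png",cv2.resize(p[82:232,219:419],None,fx=4,fy=4,interpolation=cv2.INTER_CUBIC)[:,:,::-1])
    for n,z,r in (("100",.1297,.016),("200",.114,.022),("500",.0974,.03)):
        a=np.linspace(0,2*np.pi,5)[:4]; c=W[n]; print(n,((proj(C,np.c_[c[0]+r*np.cos(a),c[1]+r*np.sin(a),0*a+z])-[219,82])*4+1.5).round(0).tolist())
E
python3 - <<'E'
from look import *
env.movel([.48,-.2,.25],ROT); env.reach([.52,-.05,.27],DOWN); look("w4")
E
```

```text
100 [[402.0, 231.0], [338.0, 297.0], [402.0, 361.0], [467.0, 297.0]]
200 [[401.0, 206.0], [317.0, 292.0], [401.0, 376.0], [485.0, 293.0]]
500 [[402.0, 172.0], [292.0, 284.0], [401.0, 392.0], [511.0, 284.0]]
```

View pics/w4.png

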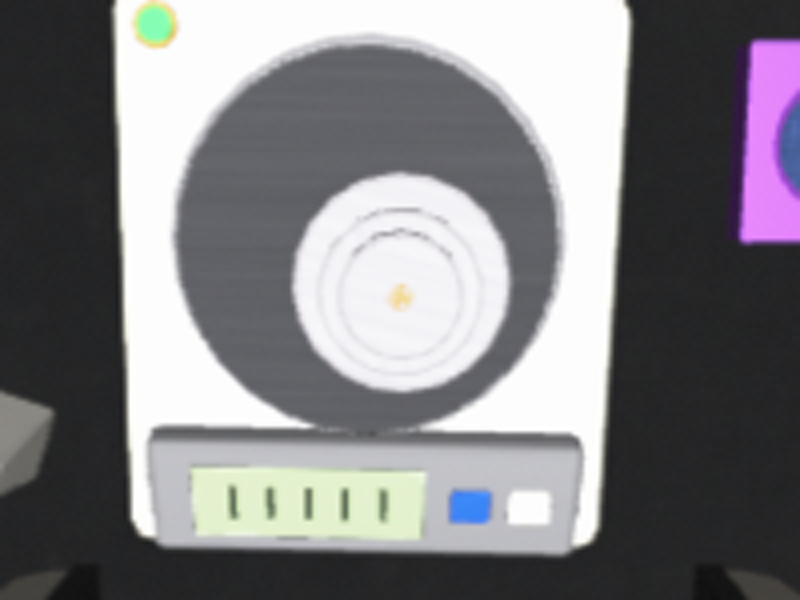

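The rest of the tower has not moved: the 100 g circle runs 340–463 across and the predicted rims match within about 2 crop pixels.

Run:
```python
from h import *
s=pick("100")
if s["gripper_width"]>.029: 
    place("100"); pick("200")
```

```text
at t21.9 w0.0921 g0.0 F [0.6 0.8 0.3] p [0.6246 0.0685 0.1223]
grip t22.8 w0.0311 g20.0 F [-0.3 -0.7  0.6] p [0.6245 0.0684 0.1223]
lift t24.1 w0.0310 g20.0 F [-0.1 -0.4 -1.2] p [0.6237 0.068  0.2487]
above t25.9 w0.0312 g20.0 F [0.4 0.1 0.6] p [ 0.4308 -0.071   0.0449]
down h-z=-0.0005 t28.1 w0.0311 g20.0 F [-2.1 -0.6  6.2] p [ 0.4299 -0.0714  0.0192]
rel t29.1 w0.0922 g0.0 F [-0.3  0.5  0.4] p [ 0.4298 -0.0714  0.0188]
up t30.7 w0.0918 g0.0 F [-0.5 -0.  -0.1] p [ 0.429  -0.0713  0.219 ]
at t33.1 w0.0923 g0.0 F [0.5 0.5 0.6] p [0.6241 0.0688 0.1057]
grip t33.9 w0.0433 g25.0 F [-1.  -0.4  0.3] p [0.624  0.0687 0.1058]
lift t35.2 w0.0432 g25.0 F [ 0.6 -0.4 -2.9] p [0.6232 0.0683 0.2486]
```

Run:
```python
from h import *
place("200"); s=pick("500")
if s["gripper_width"]>.055:
    env.reach([.5,.15,.25],DOWN); place("500")
env.movel([.38,.244,.3],DOWN); env.reach([.37,.1,.3],DOWN)
C,p,d=shot("wrist","w5"); C,p,d=shot("top")
cv2.imwrite("pics/t5.png",cv2.resize(p[120:270,180:450],None,fx=2.9,fy=2.9,interpolation=cv2.INTER_CUBIC)[:,:,::-1])
```

```text
above t36.9 w0.0431 g25.0 F [ 0.6  1.  -2. ] p [0.4449 0.0752 0.0449]
down h-z=-0.0005 t39.0 w0.0430 g25.0 F [-2.  -0.5  5.4] p [0.4438 0.0747 0.0192]
rel t39.9 w0.0917 g0.0 F [-0.3 -0.1  0.3] p [0.4438 0.0746 0.0188]
up t41.5 w0.0917 g0.0 F [0.5 0.8 0.2] p [0.443  0.0745 0.219 ]
at t43.8 w0.0919 g0.0 F [-0.5 -0.5  0.9] p [0.6247 0.0687 0.0833]
grip t44.4 w0.0589 g35.0 F [-1.6 -0.9  0.4] p [0.6247 0.0685 0.0834]
lift t45.9 w0.0592 g35.0 F [-0.8 -0.2 -5.1] p [0.6237 0.0681 0.2485]
above t48.0 w0.0592 g35.0 F [ 0.3  0.6 -4.6] p [0.4237 0.2441 0.0452]
down h-z=-0.0005 t50.2 w0.0591 g35.0 F [-2.5 -2.4  6.3] p [0.4227 0.2437 0.0193]
rel t50.8 w0.0920 g0.0 F [-0.7 -0.5  0.4] p [0.4226 0.2436 0.0188]
up t52.5 w0.0918 g0.0 F [-0.2 -0.  -0.7] p [0.422 0.243 0.219]
```

View pics/w5.png

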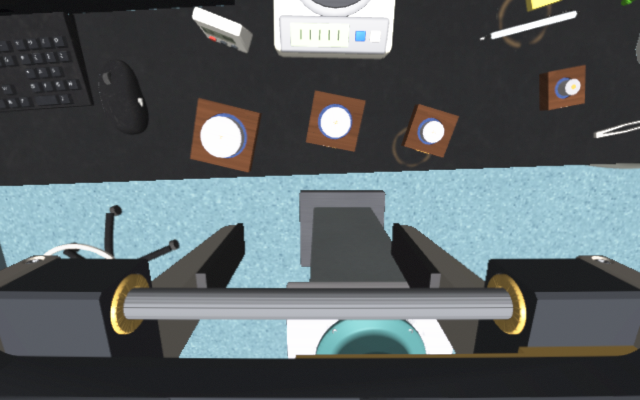

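View pics/t5.png

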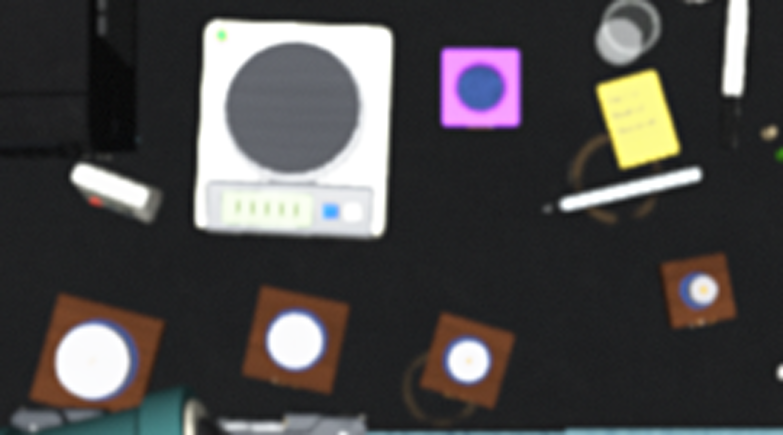

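All four weights lie flat in their own wells: wrist view (222,136), (335,122), (432,132) and (572,87). The pan is empty, each weight touched the well floor at the nominal height, and the gripper is clear.

```bash
python3 -c "
from station import *
print(workorder.finish_job())"
```

```text
the job is handed in; nothing more can be done
None
```

All four weights are off the balance and lying flat in their own brown blocks, the pan is empty, and the job is handed in at about 54 s on the robot's clock (no verdict was returned).

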